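Find the vacuum box that has lost its seal and open its vent

TASK

One of the three vacuum boxes in the wooden rack has lost its vacuum: feel for it by pressing the round buttons in the lids - on that box the button clicks all the way down under a light push, while on the sealed ones it only gets harder, and those must not be forced down. Once you have clicked the slack button down, let it spring up and slide that box's grey vent tab fully open, to its stop. Leave the tabs of the sealed boxes shut and the other things on the worktop where they stand.

Things in the scene. Friction and masses are not known exactly. Their poses are not given: they have to be found in the camera images.
- rack: Fixed tray of light wood, 142 x 296 x 30 mm, three bays. Origin: centre of its underside, on the worktop; x across it, away from the robot; y along it, to the left; z up. Each bay holds fast one of three outwardly alike vacuum boxes (clear, white lid). Lid 126 mm along x, 84 along y, flat top 76 mm above the worktop. Which box is in which bay differs every time and cannot be seen.
- button_left (a point): Centre of the top of the round white push button, unpressed, in the lid of the box in the left bay, at the lid's far end. 28 mm across, 10 mm above the lid top; sprung, moves straight down by 5 mm. Axes as the rack's. All need about 4 N before they move at all; how they go on, see button_a. All spring back when released.
- button_middle (a point): Centre of the top of the round white push button, unpressed, in the lid of the box in the middle bay, at the lid's far end. 28 mm across, 10 mm above the lid top; sprung, moves straight down by 5 mm. Axes as the rack's. All need about 4 N before they move at all; how they go on, see button_a. All spring back when released.
- button_right (a point): Centre of the top of the round white push button, unpressed, in the lid of the box in the right bay, at the lid's far end. 28 mm across, 10 mm above the lid top; sprung, moves straight down by 5 mm. Axes as the rack's. All need about 4 N before they move at all; how they go on, see button_a. All spring back when released.
- tab_left (a point): Middle of the robot-side upright face of the grey vent tab of the box in the left bay, as fully shut (the point does not move with the tab). Tab 10 mm along x, 24 along y, 13 high on the lid top; the face is 10 mm from the lid's near edge. It slides along the rack's +x, toward its button, 26 mm to a stop, friction about 3 N, stays where left, may start 4 mm open.
- tab_middle (a point): Middle of the robot-side upright face of the grey vent tab of the box in the middle bay, as fully shut (the point does not move with the tab). Tab 10 mm along x, 24 along y, 13 high on the lid top; the face is 10 mm from the lid's near edge. It slides along the rack's +x, toward its button, 26 mm to a stop, friction about 3 N, stays where left, may start 4 mm open.
- tab_right (a point): Middle of the robot-side upright face of the grey vent tab of the box in the right bay, as fully shut (the point does not move with the tab). Tab 10 mm along x, 24 along y, 13 high on the lid top; the face is 10 mm from the lid's near edge. It slides along the rack's +x, toward its button, 26 mm to a stop, friction about 3 N, stays where left, may start 4 mm open.
- button_a (a joint): How far the button of box a is pressed, m: 0 up, 0.005 fully down; its bay is not told. If the vacuum is lost it peaks at about 5 N some 1.7 mm down and then snaps through: the resistance falls to about 2 N at its stop, 5 mm down. If sealed it only gets harder, by 3 N per mm (7 N at 1 mm, 10 N at 2 mm); forcing it 3.5 mm down (14.5 N) spoils the seal.
- button_b (a joint): How far the button of box b is pressed, m: 0 up, 0.005 fully down; its bay is not told. If the vacuum is lost it peaks at about 5 N some 1.7 mm down and then snaps through: the resistance falls to about 2 N at its stop, 5 mm down. If sealed it only gets harder, by 3 N per mm (7 N at 1 mm, 10 N at 2 mm); forcing it 3.5 mm down (14.5 N) spoils the seal.
- button_c (a joint): How far the button of box c is pressed, m: 0 up, 0.005 fully down; its bay is not told. If the vacuum is lost it peaks at about 5 N some 1.7 mm down and then snaps through: the resistance falls to about 2 N at its stop, 5 mm down. If sealed it only gets harder, by 3 N per mm (7 N at 1 mm, 10 N at 2 mm); forcing it 3.5 mm down (14.5 N) spoils the seal.
- tab_a (a joint): How far the vent tab of box a is open, m: 0 shut, 0.026 fully open. The bay of box a is not told.
- tab_b (a joint): How far the vent tab of box b is open, m: 0 shut, 0.026 fully open. The bay of box b is not told.
- tab_c (a joint): How far the vent tab of box c is open, m: 0 shut, 0.026 fully open. The bay of box c is not told.
- spice_jar: Bystander: spice jar with dark cap, 44 mm across, 105 mm tall, behind the rack. Origin: centre of its underside.
- nut_jar: Bystander: squat jar with black lid, 65 mm across, 98 mm tall, behind the rack. Origin: centre of its underside.
- bean_tin: Bystander: food tin, 75 mm across, 110 mm tall, to the right of the rack. Origin: centre of its underside.
- mug: Bystander: black mug with steel rim, 78 mm across (106 with handle), 105 mm tall, to the right of the tin. Origin: centre of its underside.

How it is judged:
By the outcome, as a careful person would: the job done as asked, in the order asked, and still so for the second after the job is handed in, with the robot touching nothing.
It also fails if it takes over 64 s, if anything falls off the work surface, if the arm or the gripper's body presses on something with over 40 N, if the wrist force passes 120 N, or if a joint passes its speed limit or range.

ROBOT

A 7-joint arm with a two-finger parallel gripper is mounted at the origin on a cart in front of the work surface, level with it; the furniture and walls round the work are solid. World frame = base frame: x ahead of the robot, y to its left, z up, the work surface at z = 0. Lengths are in m, angles in rad, forces in N, time in s.
With the tool pointing down it reaches from about 0.425 to 1.025 m from the base axis. Payload 3.6 kg.
Tool frame: the origin (TCP) lies midway between the tips of the shut fingers; the grasp point (between the pads) lies 19 mm behind it (robot.grip_point_offset is the distance from the TCP to the grasp point, in m); z points along the fingers, y is the line along which they close (so a half turn about z gives the same grasp; the last joint's range is limited). The gripper opens to 85 mm and grips with 20 to 120 N. Pads are 22 mm wide; open, the fingers measure 114 mm over their backs; the gripper's body (76 mm by 85 mm) begins 54 mm behind the grasp point. The pads swing forward as they close: fully open they stand 13 mm farther back than shut.
Start: joints at [1.208, 0.591, 0.048, 1.609, -0.033, 0.943, -0.034], TCP at [0.193, -0.699, 0.231] pointing down, gripper open.
Joint ranges: [-2.69, 2.69], [-0.47, 2.24], [-1.27, 1.36], [0.19, 2.51], [-1.53, 4.68], [0.08, 2.07], [-3.09, 3.09]. Speed limits (rad/s): [2.57, 2.57, 3.14, 3.14, 3.14, 3.14, 3.14].

INTERFACE

Orientations are given as [roll, pitch, yaw] about the fixed x, y, z axes, in that order (R = Rz(yaw) Ry(pitch) Rx(roll)).
In Python, from station import robot gives the robot as it stands.
- The arm moves only by the tool drive_tool, never from a script. Its argument "targets" is text: rows parted by semicolons, each of 7 numbers parted by spaces: the closure, from 0 (fully open) to 1 (shut), then the shift along the tool's x, y, z in m, then the turn, a rotation vector about the tool's x, y, z in degrees. A call has 1 to 20 rows; each row is the pose to reach, as a shift and turn from the pose commanded when the call began, along the tool's axes at that moment; what a row does not reach only later rows make up. A row lasts 1/12 s, in which the tool goes at most 41.7 mm and 7.16 degrees, less where a joint would pass 70% of its speed; a pose out of reach is approached as far as the arm can. A call with a gripper value outside its range is refused whole. The fingers move at their own pace and stop on an object; the grip force is fixed at half the most. Time passes only in rows, so rows that repeat a pose let the fingers close. It gives the time, the measured TCP pose, the force, the opening and the grip force at its end, in the units of the state.
- robot.read_state(): the state, without advancing time (a new reading comes with each control period).
- robot.grab_frame(name): name is "scene" or "top"; returns (picture, depth): 384x512x3 uint8, red, green, blue; 384x512 float32, m along the optical axis (not along the pixel's ray), 0 where there is no reading.
- robot.camera_model(name): a dict with "mtx" (3x3 intrinsics, pixels), "origin" and "rotation" of the camera in the world. Camera axes: x right, y up, looking along -z (the intrinsics and any distortion apply to the point x, -y, -z); pixel columns grow to the right and rows downward; lengths in m; the calibration is good to about 2 mm. A picture is of the moment at which its call begins. camera_model takes no time and is no camera call.
- robot.job_done(): hands the job in; it is judged then, once.
The state is a dict: "t": time; "qpos": joint angles; "joint_vel": joint speeds; "joint_efforts": joint torques, N m; "position": TCP position; "tcp_rot": TCP orientation; "contact_force": force on the tool from outside, world axes, zero at the start; "wrist_torque": the same for the moment, N m; "finger_gap": finger opening in m; "grasp_force": force on a finger pad.
Only numpy, scipy, OpenCV 4.12 (cv2) and the standard library are available. Lean on these libraries where they do the work, as an engineer would, in place of code of your own. Each camera call takes 0.05 s, during which the arm holds its last target. There are 200 camera calls.

## Working session

There is one attempt and no reset: what is moved stays moved. The work goes in short steps, Python scripts to look and compute and a tool call to move; the robot and the scene stay as the last step left them, time stands still between calls to the robot, and variables do not carry over. Pictures are saved under pics/ and viewed, at most 10 in all, crops included, and the job is handed in when it is done.

Besides the shell and the picture viewer there is one more tool, called as name(argument=value, ...), one argument or row to a line, values as JSON. drive_tool: Moves the arm, as the interface text tells. Its arguments: {"type":"object","properties":{"targets":{"type":"string"}},"required":["targets"]}

```bash
mkdir -p pics
cat > h.py <<'E'
import numpy as np,cv2
from station import robot
def unproj(name,uv,d):
    m=robot.camera_model(name);K=np.array(m["mtx"]);R=np.array(m["rotation"]);o=np.array(m["origin"])
    u,v=uv;p=np.array([(u-K[0,2])/K[0,0],(v-K[1,2])/K[1,1],1])*d
    return o+R@np.array([p[0],-p[1],-p[2]])
def atz(name,uv,z):
    a=unproj(name,uv,1.0);o=np.array(robot.camera_model(name)["origin"])
    return o+(a-o)*(z-o[2])/(a[2]-o[2])
E
python3 - <<'E'
from h import *
for n in("scene","top"):
    p,d=robot.grab_frame(n);cv2.imwrite(f"pics/{n}0.png",p[:,:,::-1]);np.save(f"{n}d.npy",d)
    m=robot.camera_model(n);print(n,m)
print(robot.read_state())
E
```

```text
scene {'mtx': array([[374.11291912,   0.        , 246.9818369 ],
       [  0.        , 374.11291912, 192.06771496],
       [  0.        ,   0.        ,   1.        ]]), 'origin': array([-0.04549817,  0.25486538,  0.72332725]), 'rotation': array([ 0.83049658,  0.00481736, -2.00367494])}
top {'mtx': array([[432.30671561,   0.        , 254.66980665],
       [  0.        , 432.30671561, 196.29820629],
       [  0.        ,   0.        ,   1.        ]]), 'origin': array([ 0.50828865, -0.03507074,  1.1795599 ]), 'rotation': array([ 0.06901282, -0.00989217, -1.59040765])}
{'t': 0.1, 'qpos': array([ 1.20847324,  0.59202146,  0.04828744,  1.60973124, -0.03330706,
        0.9426858 , -0.0336891 ]), 'joint_vel': array([ 0.00163627, -0.00157247,  0.00113619, -0.00203457, -0.0015012 ,
       -0.00232055,  0.0008203 ]), 'joint_efforts': array([ 4.92149469e-03, -5.49996400e+01,  1.55352943e+00, -1.98822927e+01,
        9.77356540e-03,  3.80083031e-03, -8.13461469e-06]), 'position': array([ 0.19237571, -0.69822062,  0.23024513]), 'tcp_rot': array([-3.13955372e+00,  9.95191918e-05,  2.68923241e-01]), 'contact_force': array([ 0.45101181, -0.42649028, -1.11917488]), 'wrist_torque': array([-0.012939  , -0.00470972, -0.02474681]), 'grasp_force': 0.0, 'finger_gap': 0.0853417153328276}
```

View pics/top0.png

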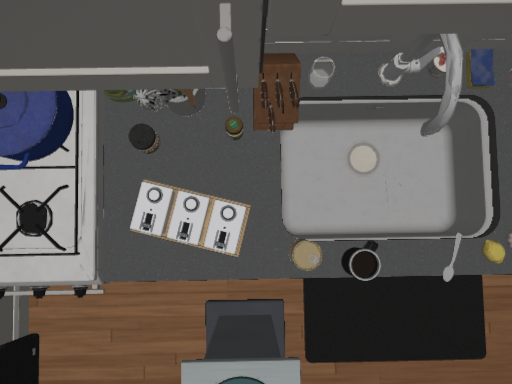

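View pics/scene0.png

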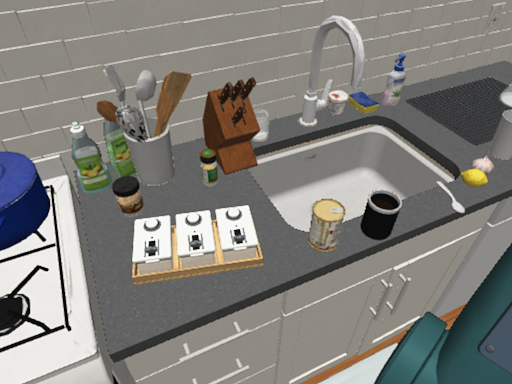

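The top view shows the rack with its three white boxes. The buttons are at about (154,195), (191,204) and (228,213), with the tabs below them. The rack is yawed by about -14°, the tin is at (306,255) and the mug at (365,264). I'll enlarge this area.

```bash
cat > h.py <<'E'
import numpy as np,cv2
from scipy.spatial.transform import Rotation as Ro
from station import robot
def cam(n):
    m=robot.camera_model(n);r=np.array(m["rotation"])
    return np.array(m["mtx"]),(Ro.from_euler("xyz",r).as_matrix() if r.ndim==1 else r),np.array(m["origin"])
def unproj(name,uv,d):
    K,R,o=cam(name);u,v=uv;p=np.array([(u-K[0,2])/K[0,0],(v-K[1,2])/K[1,1],1])*d
    return o+R@np.array([p[0],-p[1],-p[2]])
def atz(name,uv,z):
    a=unproj(name,uv,1.0);o=cam(name)[2]
    return o+(a-o)*(z-o[2])/(a[2]-o[2])
E
python3 - <<'E'
from h import *
for n,(x,y,w,h,s) in dict(top=(125,175,130,85,6),scene=(128,195,140,90,5)).items():
    p=cv2.imread(f"pics/{n}0.png")[y:y+h,x:x+w]
    cv2.imwrite(f"pics/{n}0c.png",cv2.resize(p,None,fx=s,fy=s,interpolation=cv2.INTER_CUBIC))
d=np.load("topd.npy")
for uv in [(154,195),(191,204),(228,213),(148,205),(306,255),(365,264),(142,136),(234,125)]: print(uv,unproj("top",uv,d[uv[1],uv[0]]).round(4))
E
```

```text
(154, 195) [0.5917 0.2071 0.0869]
(191, 204) [0.5673 0.1142 0.0848]
(228, 213) [0.5426 0.0209 0.0856]
(148, 205) [0.5673 0.2251 0.0751]
(306, 255) [ 0.5083 -0.0351  1.1796]
(365, 264) [ 0.4064 -0.3255  0.0706]
(142, 136) [0.741  0.2345 0.0972]
(234, 125) [0.7637 0.0014 0.1034]
```

View pics/top0c.png

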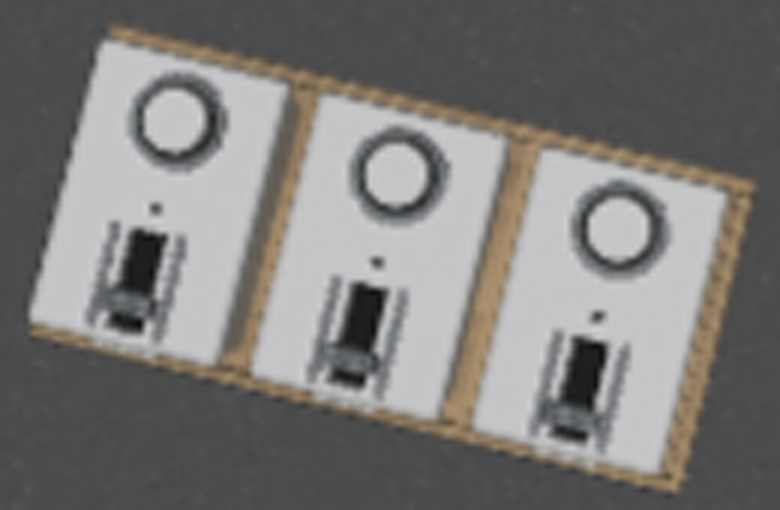

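View pics/scene0c.png

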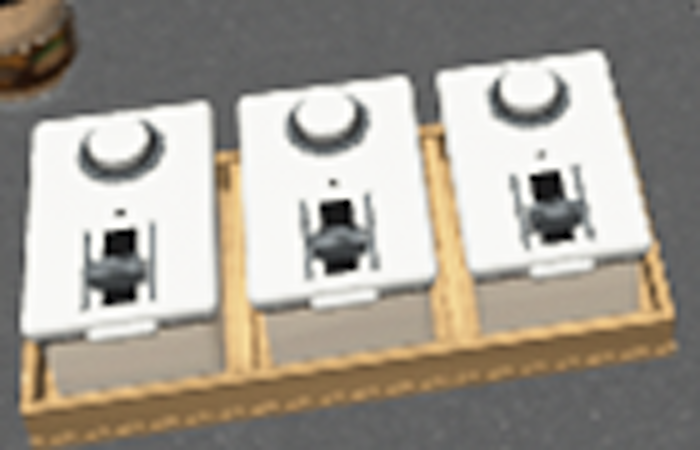

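The crop shows the button centres at top pixels (154.2,195.3), (191.2,204.2) and (228.2,213.2). All three tabs sit near the near edge of their lids. Next I compute the rack frame and the moves.

```bash
cat >> h.py <<'E'
def crop(c): return (c[0]+.5)/6+124.5,(c[1]+.5)/6+174.5
B=[atz("top",crop(c),.086) for c in [(175,122),(397,175),(619,229)]]   # L M R
def frame():
    y=(B[0]-B[2])[:2];y/=np.linalg.norm(y);x=np.array([y[1],-y[0]]);return x,y
E
python3 - <<'E'
from h import *
x,y=frame();yaw=np.arctan2(x[1],x[0]);print("yaw",yaw,"pitch",np.linalg.norm(B[0]-B[1]),np.linalg.norm(B[1]-B[2]))
print(np.round(B,4))
L=[[(105,42),(285,87),(30,320),(218,364)],[(318,95),(505,138),(252,376),(440,418)],[(540,148),(728,192),(473,430),(662,474)]]
for b,l in zip(B,L):
    for c in l:
        p=atz("top",crop(c),.076)[:2]-b[:2];print((p@x*1e3).round(1),(p@y*1e3).round(1),end=" | ")
    print()
# tab tops z=.089: near edge of grey bar
for b,c in zip(B,[(127,312),(348,368),(570,425)]):
    p=atz("top",crop(c),.089)[:2]-b[:2];print("tab",p@x,p@y)
s=robot.read_state();R=Ro.from_euler("xyz",s["tcp_rot"]).as_matrix()
t=np.append(B[2][:2],.15);print("tool shift",R.T@(t-s["position"]),"turn",np.degrees(Ro.from_matrix(R.T@Ro.from_euler("xyz",[np.pi,0,yaw]).as_matrix()).as_rotvec()))
E
```

```text
yaw -0.2556414776168275 pitch 0.09634596252706135 0.09633793755001441
[[0.592  0.2079 0.086 ]
 [0.5678 0.1146 0.086 ]
 [0.5433 0.0215 0.086 ]]
26.3 39.8 | 25.6 -39.4 | -95.5 40.9 | -95.0 -40.9 | 
25.4 42.5 | 26.2 -39.4 | -96.7 40.2 | -95.3 -41.2 | 
25.8 41.5 | 26.3 -40.8 | -96.7 40.3 | -96.1 -41.7 | 
tab -0.08194544063118918 -0.0011067264642013997
tab -0.08321036706670373 -0.00024223911656273616
tab -0.08437069929039387 0.00023135113741188455
tool shift [ 0.52950957 -0.60043829  0.08141686] turn [-0.11263583  0.03621117 30.05532814]
```

drive_tool(
  targets="1 0.53 -0.60 0.04 0 0 30;1 0.53 -0.60 0.04 0 0 30;1 0.53 -0.60 0.04 0 0 30;1 0.53 -0.60 0.04 0 0 30;1 0.53 -0.60 0.04 0 0 30;1 0.53 -0.60 0.04 0 0 30;1 0.53 -0.60 0.04 0 0 30;1 0.53 -0.60 0.04 0 0 30;1 0.53 -0.60 0.04 0 0 30;1 0.53 -0.60 0.04 0 0 30;1 0.53 -0.60 0.04 0 0 30;1 0.53 -0.60 0.04 0 0 30;1 0.53 -0.60 0.04 0 0 30;1 0.53 -0.60 0.04 0 0 30;1 0.53 -0.60 0.04 0 0 30;1 0.53 -0.60 0.04 0 0 30;1 0.53 -0.60 0.04 0 0 30;1 0.53 -0.60 0.04 0 0 30;1 0.53 -0.60 0.04 0 0 30;1 0.53 -0.60 0.04 0 0 30",
)

```text
t: 1.77
position: [0.5473, 0.029, 0.191]
tcp_rot: [-3.137, -0.002, -0.245]
contact_force: [0.7, 1.1, -0.1]
finger_gap: 0.0
grasp_force: 0.0
```

drive_tool(
  targets="1 0 0 0.08 0 0 0;1 0 0 0.08 0 0 0;1 0 0 0.08 0 0 0;1 0 0 0.08 0 0 0;1 0 0 0.08 0 0 0;1 0 0 0.08 0 0 0",
)

```text
t: 2.27
position: [0.5456, 0.0198, 0.1134]
tcp_rot: [-3.14, -0.004, -0.256]
contact_force: [-0.5, -0.1, 0.1]
finger_gap: 0.0001
grasp_force: 0.0
```

```bash
cat > g.py <<'E'
import sys
from h import *
i=int(sys.argv[1]);off=float(sys.argv[2]) if len(sys.argv)>2 else 0;z=float(sys.argv[3]) if len(sys.argv)>3 else .096
x,y=frame();yaw=np.arctan2(x[1],x[0]);s=robot.read_state();R=Ro.from_euler("xyz",s["tcp_rot"]).as_matrix()
t=np.append(B[i][:2]+off*x,z);print(s["t"],s["position"],s["contact_force"],"shift",(R.T@(t-s["position"])).round(4),"turn",np.degrees(Ro.from_matrix(R.T@Ro.from_euler("xyz",[np.pi,0,yaw]).as_matrix()).as_rotvec()).round(2),s["qpos"].round(2))
E
python3 g.py 2
```

```text
2.2667 [0.54563657 0.01978659 0.11342183] [-0.49641712 -0.10761871  0.05451678] shift [-0.0028 -0.001   0.0174] turn [-0.07 -0.21 -0.01] [-0.17  0.54  0.07  2.1  -0.08  0.49 -1.87]
```

drive_tool(
  targets="1 -0.003 -0.001 0.012 0 0 0;1 -0.003 -0.001 0.022 0 0 0;1 -0.003 -0.001 0.024 0 0 0;1 -0.003 -0.001 0.024 0 0 0;1 -0.003 -0.001 0.024 0 0 0;1 -0.003 -0.001 0.024 0 0 0",
)

```text
t: 2.77
position: [0.542, 0.0219, 0.0879]
tcp_rot: [-3.141, -0.001, -0.255]
contact_force: [0.5, -0.2, -0.2]
finger_gap: 0.0001
grasp_force: 0.0
```

drive_tool(
  targets="1 0 0 0.001 0 0 0;1 0 0 0.002 0 0 0;1 0 0 0.002 0 0 0;1 0 0 0.002 0 0 0",
)

```text
t: 3.1
position: [0.542, 0.0219, 0.0858]
tcp_rot: [-3.141, -0.001, -0.255]
contact_force: [0.4, -0.2, 4.4]
finger_gap: 0.0
grasp_force: 2.4
```

drive_tool(
  targets="1 0 0 0.0005 0 0 0;1 0 0 0.001 0 0 0;1 0 0 0.001 0 0 0;1 0 0 0.001 0 0 0",
)

```text
t: 3.43
position: [0.542, 0.0219, 0.0849]
tcp_rot: [-3.141, -0.001, -0.255]
contact_force: [-0.5, 0.6, 7.0]
finger_gap: -0.0004
grasp_force: 3.6
```

drive_tool(
  targets="1 0 0 0.0005 0 0 0;1 0 0 0.001 0 0 0;1 0 0 0.001 0 0 0;1 0 0 0.001 0 0 0",
)

```text
t: 3.77
position: [0.542, 0.0219, 0.0842]
tcp_rot: [-3.141, -0.001, -0.255]
contact_force: [-1.7, 1.1, 9.6]
finger_gap: -0.0003
grasp_force: 4.7
```

The right box is sealed: 9.6 N at about 1.8 mm. On to the middle one.

drive_tool(
  targets="1 0 0 -0.02 0 0 0;1 0 -0.03 -0.02 0 0 0;1 0 -0.065 -0.02 0 0 0;1 0 -0.096 -0.02 0 0 0;1 0 -0.096 -0.02 0 0 0;1 0 -0.096 -0.01 0 0 0;1 0 -0.096 -0.004 0 0 0;1 0 -0.096 -0.004 0 0 0;1 0 -0.096 -0.004 0 0 0;1 0 -0.096 -0.004 0 0 0",
)

```text
t: 4.6
position: [0.565, 0.1131, 0.0869]
tcp_rot: [3.14, 0.001, -0.257]
contact_force: [-0.3, -0.1, -0.5]
finger_gap: 0.0002
grasp_force: 0.0
```

drive_tool(
  targets="1 0 0 0.001 0 0 0;1 0 0 0.002 0 0 0;1 0 0 0.002 0 0 0;1 0 0 0.002 0 0 0",
)

```text
t: 4.93
position: [0.5655, 0.1135, 0.0856]
tcp_rot: [3.14, 0.0, -0.256]
contact_force: [-1.6, -3.0, 4.2]
finger_gap: 0.0002
grasp_force: 2.2
```

drive_tool(
  targets="1 0 0 0.0005 0 0 0;1 0 0 0.001 0 0 0;1 0 0 0.001 0 0 0;1 0 0 0.001 0 0 0",
)

```text
t: 5.27
position: [0.5657, 0.1142, 0.0844]
tcp_rot: [3.141, -0.0, -0.255]
contact_force: [-1.2, -4.3, 5.3]
finger_gap: -0.0001
grasp_force: 2.4
```

drive_tool(
  targets="1 0 0 0.0005 0 0 0;1 0 0 0.001 0 0 0;1 0 0 0.001 0 0 0;1 0 0 0.001 0 0 0",
)

```text
t: 5.6
position: [0.5659, 0.1149, 0.0833]
tcp_rot: [-3.142, -0.0, -0.255]
contact_force: [-0.6, -3.2, 3.3]
finger_gap: 0.0002
grasp_force: 2.3
```

The force is falling, so the middle box is the slack one. I'll press it to its stop.

drive_tool(
  targets="1 0 0 0.001 0 0 0;1 0 0 0.002 0 0 0;1 0 0 0.0025 0 0 0;1 0 0 0.003 0 0 0;1 0 0 0.003 0 0 0;1 0 0 0.003 0 0 0",
)

```text
t: 6.1
position: [0.5659, 0.1154, 0.081]
tcp_rot: [-3.141, -0.0, -0.254]
contact_force: [-1.5, -4.6, 10.3]
finger_gap: -0.0002
grasp_force: 5.0
```

drive_tool(
  targets="1 0 0 0.0005 0 0 0;1 0 0 0.0005 0 0 0;1 0 0 -0.01 0 0 0;1 0 0 -0.03 0 0 0;1 -0.03 0 -0.03 0 0 0;1 -0.07 0 -0.03 0 0 0;1 -0.113 0 -0.03 0 0 0;1 -0.113 0 -0.03 0 0 0;1 -0.113 0 -0.03 0 0 0;1 -0.113 0 -0.03 0 0 0",
)

```text
t: 6.93
position: [0.4571, 0.1449, 0.1105]
tcp_rot: [-3.14, -0.001, -0.253]
contact_force: [0.2, -0.5, 0.1]
finger_gap: -0.0001
grasp_force: 0.0
```

```bash
python3 g.py 1 -0.115 0.082
python3 - <<'E'
from h import *
p,d=robot.grab_frame("scene");cv2.imwrite("pics/s1.png",cv2.resize(p[180:310,110:280,::-1],None,fx=4,fy=4,interpolation=cv2.INTER_CUBIC))
E
```

```text
6.9333 [0.45707585 0.14490131 0.11054185] [ 0.16081117 -0.52922432  0.06439749] shift [-0.0002  0.0013  0.0285] turn [-0.11 -0.08  0.16] [-0.47  0.49  0.09  2.25 -0.11  0.4  -2.11]
```

View pics/s1.png

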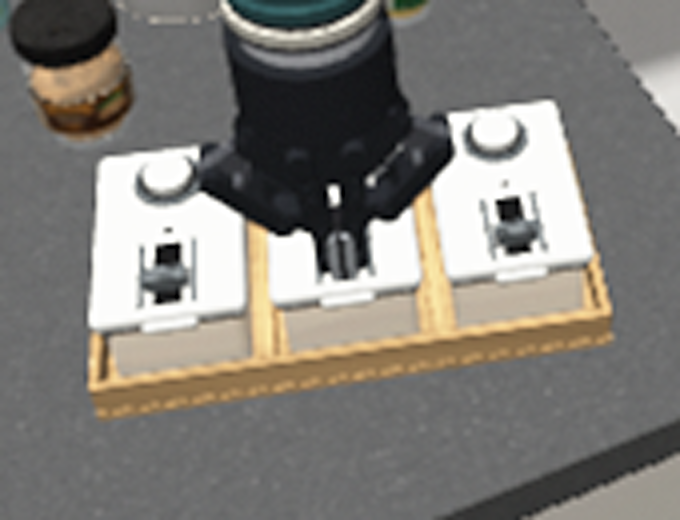

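The picture shows the shut fingertips in front of the middle tab, at about (340,265) in the crop. Now I lower and push along +x.

drive_tool(
  targets="1 0 0.001 0.01 0 0 0;1 0 0.001 0.02 0 0 0;1 0 0.001 0.026 0 0 0;1 0 0.001 0.028 0 0 0;1 0 0.001 0.028 0 0 0;1 0 0.001 0.028 0 0 0",
)

```text
t: 7.48
position: [0.4561, 0.1421, 0.0818]
tcp_rot: [3.141, 0.001, -0.255]
contact_force: [0.1, -0.5, 0.7]
finger_gap: 0.0001
grasp_force: 0.0
```

drive_tool(
  targets="1 0.005 0 0 0 0 0;1 0.01 0 0 0 0 0;1 0.015 0 0 0 0 0;1 0.018 0 0 0 0 0;1 0.02 0 0 0 0 0;1 0.02 0 0 0 0 0",
)

```text
t: 7.98
position: [0.4753, 0.1375, 0.0824]
tcp_rot: [-3.142, 0.001, -0.255]
contact_force: [-1.0, 0.2, 1.7]
finger_gap: 0.0004
grasp_force: 0.8
```

drive_tool(
  targets="1 0.003 0 0 0 0 0;1 0.006 0 0 0 0 0;1 0.009 0 0 0 0 0;1 0.012 0 0 0 0 0;1 0.012 0 0 0 0 0",
)

```text
t: 8.4
position: [0.4878, 0.1341, 0.0822]
tcp_rot: [-3.142, -0.001, -0.255]
contact_force: [-0.7, 1.1, 1.2]
finger_gap: 0.0002
grasp_force: 0.9
```

drive_tool(
  targets="1 0.002 0 0 0 0 0;1 0.004 0 0 0 0 0;1 0.006 0 0 0 0 0;1 0.007 0 0 0 0 0;1 0.007 0 0 0 0 0",
)

```text
t: 8.82
position: [0.4942, 0.1324, 0.0823]
tcp_rot: [-3.142, -0.0, -0.255]
contact_force: [-1.7, 1.3, 1.5]
finger_gap: -0.0004
grasp_force: 1.1
```

```bash
python3 g.py 1 -0.0735 0.082
python3 - <<'E'
from h import *
p,d=robot.grab_frame("scene");cv2.imwrite("pics/s2.png",cv2.resize(p[200:290,140:260,::-1],None,fx=6,fy=6,interpolation=cv2.INTER_CUBIC))
E
```

```text
8.8167 [0.49417983 0.13240914 0.08225612] [-1.65525675  1.32885506  1.52058481] shift [ 0.0022 -0.0014  0.0003] turn [-0.   -0.02  0.03] [-0.41  0.57  0.07  2.19 -0.11  0.39 -2.07]
```

View pics/s2.png

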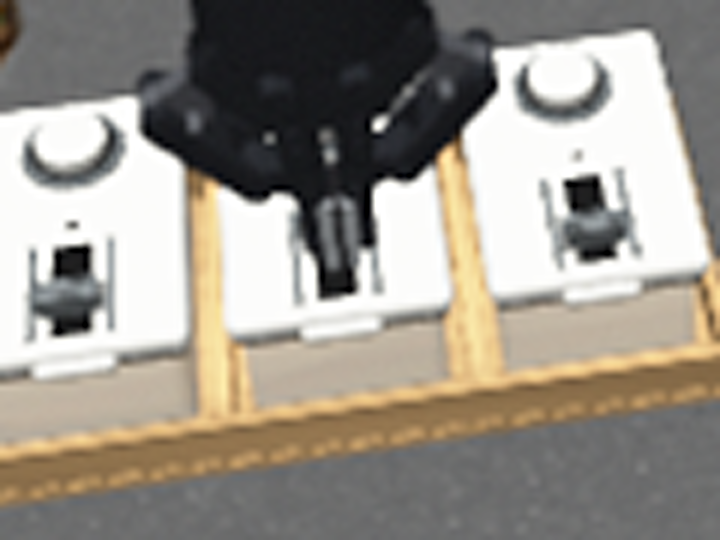

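The tab is moving with the fingers: the near part of its slot is uncovered at about (335,280). I'll push on until the force shows the stop.

drive_tool(
  targets="1 0.001 0 0 0 0 0;1 0.002 0 0 0 0 0;1 0.003 0 0 0 0 0;1 0.004 0 0 0 0 0;1 0.004 0 0 0 0 0",
)

```text
t: 9.28
position: [0.496, 0.1319, 0.0822]
tcp_rot: [3.141, 0.003, -0.254]
contact_force: [-5.6, 2.5, 3.6]
finger_gap: 0.0004
grasp_force: 2.9
```

drive_tool(
  targets="1 0.001 0 0 0 0 0;1 0.002 0 0 0 0 0;1 0.002 0 0 0 0 0;1 0.002 0 0 0 0 0",
)

```text
t: 9.62
position: [0.4961, 0.1318, 0.0821]
tcp_rot: [3.14, 0.007, -0.253]
contact_force: [-7.6, 3.5, 6.3]
finger_gap: 0.0
grasp_force: 4.3
```

The tool stalled where the stop was predicted, with the force rising. One firmer nudge, then back off and retreat.

drive_tool(
  targets="1 0.002 0 0 0 0 0;1 0.003 0 0 0 0 0;1 0.003 0 0 0 0 0;1 0.003 0 0 0 0 0",
)

```text
t: 9.95
position: [0.4962, 0.1316, 0.0819]
tcp_rot: [3.138, 0.012, -0.252]
contact_force: [-12.5, 5.1, 9.9]
finger_gap: 0.0001
grasp_force: 6.3
```

drive_tool(
  targets="1 -0.01 0 0 0 0 0;1 -0.018 0 0 0 0 0;1 -0.018 0 -0.02 0 0 0;1 -0.018 0 -0.06 0 0 0;1 -0.03 0 -0.1 0 0 0;1 -0.03 0.04 -0.12 0 0 0;1 -0.03 0.08 -0.12 0 0 0;1 -0.03 0.12 -0.12 0 0 0;1 -0.03 0.16 -0.12 0 0 0;1 -0.03 0.2 -0.12 0 0 0;1 -0.03 0.24 -0.12 0 0 0;1 -0.03 0.24 -0.12 0 0 0;1 -0.03 0.24 -0.12 0 0 0",
)

```text
t: 11.03
position: [0.4131, -0.0978, 0.2027]
tcp_rot: [3.141, -0.003, -0.263]
contact_force: [0.1, -0.5, -0.4]
finger_gap: -0.0001
grasp_force: 0.0
```

Run:
```python
from h import *
p,d=robot.grab_frame("top");cv2.imwrite("pics/t3.png",cv2.resize(p[175:260,125:255,::-1],None,fx=6,fy=6,interpolation=cv2.INTER_CUBIC))
p,d=robot.grab_frame("scene");cv2.imwrite("pics/s3.png",cv2.resize(p[195:285,128:268,::-1],None,fx=5,fy=5,interpolation=cv2.INTER_CUBIC))
```

```text
(no output)
```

View pics/t3.png

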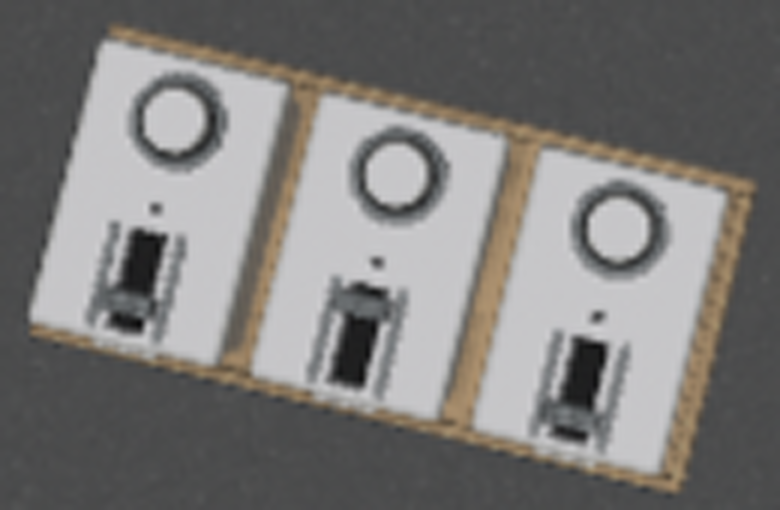

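View pics/s3.png

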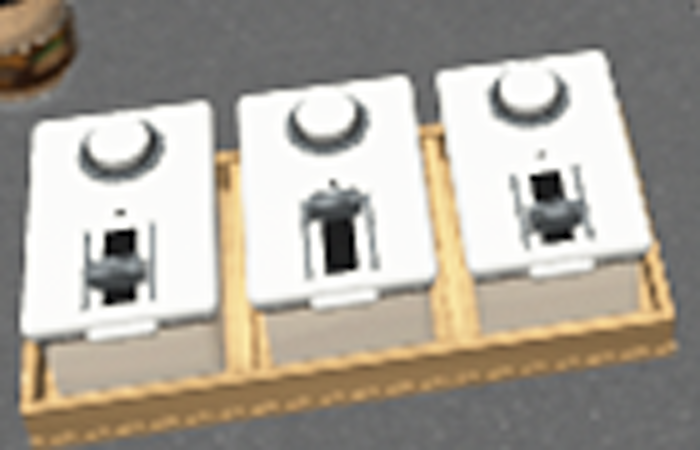

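The middle tab is at the far end of its slot, top crop (362,300). The other two tabs haven't moved, and all three buttons are up. Handing in.

```bash
python3 -c "
from station import robot
print(robot.job_done())"
```

```text
the job is handed in; nothing more can be done
None
```

The middle box was the slack one: I clicked its button fully down, let it spring up, slid its vent tab open to the stop and handed the job in. The right button was pressed only about 1.8 mm and felt sealed, and the left box was not touched.

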